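Stow the green-capped sample vial and click the sample case shut

TASK

Stand the green-capped sample vial upright in the empty square pocket of the open sample case, fully down, then swing the lid over and press its free edge gently down past the spring catch until it clicks and the lid stays fully shut. Feel for the click and do not force it: more than 18 N on the case cracks it. Leave the other two vials and the wash bottle where they stand.

Things in the scene. Friction and masses are not known exactly. Their poses are not given: they have to be found in the camera images.
- mat: Black springy foam mat, 230 x 260 x 32 mm, fixed on the table, with the case bedded in it; origin under its centre, x from the case's front (free edge of the lid) to its hinge side, y along the hinge, z up. The case, with lid and catch, has sunk in by an unmeasured amount: it stands 0 to 18 mm lower than the point heights given here, and sinks a further 1 mm per 12 N of downward push.
- case (a point): Nominal (unsunken) middle of the underside of the grey sample case, 32 mm above the table, axes as the mat's. The case is held to the mat: 150 (x) x 190 (y) x 76 mm high, walls 5 mm; a pale grey insert fills it to 40 mm above its underside. The arm may push on case or lid with at most 18 N.
- pocket (a point): Nominal middle of the mouth of the one empty pocket in the insert, 72 mm above the table: a 26 x 26 mm square hole, 32 mm deep, sides along the mat's x and y. The case's rim is 36 mm above it, the nearest walls 60 mm away along y and 50 mm along x. A flat white pot and a blue card block, fixed, rise up to 10 mm above the insert elsewhere.
- hinge (a point): Nominal (unsunken) middle of the lid's hinge line, 108 mm above the table, on the case's upper +x edge; the line runs along the mat's y. The stiff, damped hinge holds the lid where it is left; 1 to 3 N at the free edge swings it.
- lid (a joint): Angle of the blue lid, rad: 0 fully shut, grows as it opens, 1.57 upright. Shut, it reaches from the hinge line 154 mm towards the mat's -x, 190 mm wide, 8 mm thick, underside at hinge height; a yellow clasp tab 40 mm wide at the middle of its free edge reaches 162 mm. Clicked shut it is held at 0; unclicked it stays above 0.02.
- catch (a point): Nominal place of the steel spring catch, on the middle of the case's front, 62 mm over the case's underside. The clasp meets it at a lid angle of about 0.06; to pass takes 5 to 13 N pressed at the free edge (more, nearer the hinge), differing from case to case; then the force falls away and below about 0.02 the lid snaps home.
- vial_green: Sample vial with a green cap, the one to stow: upright cylinder 20 mm across, 60 mm high, about 25 g; origin at the centre of its underside, z up through the cap.
- vial_orange: The same vial with an orange cap; leave it. Origin at the centre of its underside.
- vial_white: The same vial with a white cap; leave it. Origin at the centre of its underside.
- wash_bottle: White squeeze bottle with a bent spout, 68 mm across, 185 mm high; leave it. Origin at the centre of its underside.
There are look-alikes about, which are no part of the job. Leave any purple or yellow look-alike of the vial_green alone.

How it is judged (in metres and radians):
On the way, in this order (a step that is already met when the one before it is completed fails the run):
1. the green-capped vial stands fully down in the pocket, let go, with the lid still open (x of vial_green in the frame of pocket between -0.008 and 0.008 m and y of vial_green in the frame of pocket between -0.008 and 0.008 m and z of vial_green in the frame of pocket below -0.029 m and angle between vial_green's own z axis and vertical below 0.25 rad and contact force between the fingers and vial_green below 0.05 N and value of joint lid above 0.5 rad), for 0.2 s.
2. the lid is past its catch and fully shut (value of joint lid below 0.012 rad), for 0.2 s.
At the end, for the whole second after the job is handed in: The lid is clicked shut (below 0.012 rad) and stays so untouched; the green-capped vial stands at rest in the pocket, its foot at least 29 mm below the nominal mouth height, within 8 mm of the pocket's middle in x and y and within 0.25 rad of upright (value of joint lid below 0.012 rad and x of vial_green in the frame of pocket between -0.008 and 0.008 m and y of vial_green in the frame of pocket between -0.008 and 0.008 m and z of vial_green in the frame of pocket below -0.029 m and angle between vial_green's own z axis and vertical below 0.25 rad and linear speed of vial_green below 0.02 m/s).
It fails at once if the case or its lid pushed with more than 18 N (contact force between any of the fingers, the arm and mat above 18 N).
It fails at once if another vial or the wash bottle moved more than 25 mm or tipped (distance of any of vial_orange, vial_white, wash_bottle from where it was at the start of the episode above 0.025 m or angle between any of vial_orange, vial_white, wash_bottle's own z axis and vertical above 0.5 rad).
It also fails if it takes over 67 s, if anything falls off the work surface, if the arm or the gripper's body presses on something with over 40 N, if the wrist force passes 120 N, or if a joint passes its speed limit or range.

ROBOT

A 6-joint arm with a two-finger parallel gripper is mounted at the origin on the work surface. World frame = base frame: x ahead of the robot, y to its left, z up, the work surface at z = 0. Lengths are in m, angles in degrees, forces in N, time in s.
With the tool pointing down it reaches from about 0.25 to 0.725 m from the base axis. Payload 9.7 kg.
Tool frame: the origin (TCP) lies midway between the tips of the shut fingers; the grasp point (between the pads) lies 19 mm behind it; z points along the fingers, y is the line along which they close (so a half turn about z gives the same grasp; the last joint's range is limited). The gripper opens to 85 mm and grips with 20 to 120 N. Pads are 22 mm wide; open, the fingers measure 114 mm over their backs; the gripper's body (76 mm by 85 mm) begins 54 mm behind the grasp point. The pads swing forward as they close: fully open they stand 13 mm farther back than shut.
Start: joints at [0, 4.979, 10.078, 95.1, 0, 90], TCP at [0.55, -0, 0.231] pointing down, gripper open.
Joint ranges: [-179.16, 179.16], [-48.56, 103.87], [-65.8, 70.77], [-126.05, 130.52], [-82.76, 87.17], [-180, 180]. Speed limits (degrees/s): [127.2, 127.2, 147.25, 180, 180, 180].

INTERFACE

Orientations are given as [roll, pitch, yaw] about the fixed x, y, z axes, in that order (R = Rz(yaw) Ry(pitch) Rx(roll)).
In Python, from workcell import * gives the robot as it stands.
- The arm moves only by the tool servo_tool, never from a script. Its argument "moves" is a list of rows, each a list of 4 numbers: the shift along the world's x, y, z in cm, then the turn about the world's z in rad. A call has 1 to 20 rows; each row is the pose to reach, as a shift and turn from the pose commanded when the call began; what a row does not reach only later rows make up. A row lasts 1/12 s, in which the tool goes at most 41.7 mm and 7.16 degrees, less where a joint would pass 70% of its speed; a pose out of reach is approached as far as the arm can. A call with a gripper value outside its range is refused whole. "claw" is the closure, from 0 (fully open) to 1 (shut), set as the call begins (left out, the last holds). The fingers move at their own pace and stop on an object; "force" is the grip in N (left out, the last holds). Time passes only in rows, so rows that repeat a pose let the fingers close. It gives the time, the measured TCP pose, the force, the opening and the grip force at its end, in the units of the state.
- get_obs(): the state, without advancing time (a new reading comes with each control period).
- camera(name): name is "scene" or "side" or "wrist"; returns the picture (420x560x3 uint8, red, green, blue); there is no depth.
- get_calibration(name): a dict with "fx", "fy", "cx", "cy" (pixels), "rvec" (rotation vector, rad) and "tvec" (3), from world to camera coordinates, as OpenCV has them; the wrist camera has in their place "tool_from_camera" (4x4, takes a point from camera to tool coordinates, whose origin is the TCP and whose axes are the flange's). Camera axes: x right, y down, z forward; pixel columns grow to the right and rows downward; lengths in m; the calibration is good to about 2 mm. A picture is of the moment at which its call begins: read the wrist's pose just before it. get_calibration takes no time and is no camera call.
- job_done(): hands the job in; it is judged then, once.
The state is a dict: "time": time; "q": joint angles; "qd": joint speeds; "joint_efforts": joint torques, N m; "ee_pos": TCP position; "tcp_rot": TCP orientation; "wrist_force": force on the tool from outside, world axes, zero at the start; "torque": the same for the moment, N m; "opening": finger opening in m; "grasp_force": force on a finger pad.
Only numpy, scipy, OpenCV 4.12 (cv2) and the standard library are available. Lean on these libraries where they do the work, as an engineer would, in place of code of your own. Each camera call takes 0.05 s, during which the arm holds its last target. There are 200 camera calls.

## Working session

There is one attempt and no reset: what is moved stays moved. The work goes in short steps, Python scripts to look and compute and a tool call to move; the robot and the scene stay as the last step left them, time stands still between calls to the robot, and variables do not carry over. Pictures are saved under pics/ and viewed, at most 10 in all, crops included, and the job is handed in when it is done.

Besides the shell and the picture viewer there is one more tool, called after "Call:" by a JSON object that holds its "api" and its "payload". servo_tool: Moves the arm, as the interface text tells. Its arguments: {"type":"object","properties":{"moves":{"type":"array","items":{"type":"array","items":{"type":"number"}}},"claw":{"type":"number"},"force":{"type":"number"}},"required":["moves"]}

```bash
mkdir -p pics
cat > h.py <<'E'
from workcell import *
import numpy as np, cv2
def P(n):
    c=get_calibration(n); K=np.array([[c["fx"],0,c["cx"]],[0,c["fy"],c["cy"]],[0,0,1.]])
    if n=="wrist":
        from scipy.spatial.transform import Rotation as R
        o=get_obs(); T=np.eye(4); T[:3,:3]=R.from_euler('xyz',o["tcp_rot"],degrees=True).as_matrix(); T[:3,3]=o["ee_pos"]
        M=np.linalg.inv(T@np.array(c["tool_from_camera"]))[:3]
    else: M=np.hstack([cv2.Rodrigues(np.array(c["rvec"],float))[0],np.array(c["tvec"],float).reshape(3,1)])
    return K@M
def tri(Pa,a,Pb,b):
    X=cv2.triangulatePoints(Pa,Pb,np.array(a,float).reshape(2,1),np.array(b,float).reshape(2,1)); return (X[:3]/X[3]).ravel()
def onz(Pm,uv,z):
    A=np.c_[Pm[:,0],Pm[:,1],-np.array([uv[0],uv[1],1.])]; s=np.linalg.solve(A,-(Pm[:,2]*z+Pm[:,3])); return s[:2]
def proj(Pm,X):
    p=Pm@np.append(X,1); return p[:2]/p[2]
E
python3 - <<'E'
from h import *
print(get_obs())
a=camera("scene");b=camera("side");Pw=P("wrist");c=camera("wrist")
np.save("Pw0.npy",Pw)
for n,i in zip(("scene","side","wrist"),(a,b,c)): cv2.imwrite(f"pics/{n}0.png",i[:,:,::-1])
for n in("scene","side"): print(n,P(n).round(3).tolist())
print(get_calibration("wrist"))
E
```

```text
{'time': 0.0, 'q': array([-2.44827458e-04,  5.00840191e+00,  1.00338559e+01,  9.50996046e+01,
        2.16529982e-04,  9.00006037e+01]), 'qd': array([ 0.10655905,  0.03021746,  0.04162528,  0.06682229, -0.08036708,
        0.0716451 ]), 'joint_efforts': array([ 7.68234549e-04, -5.20392072e+01,  4.64802504e+01,  1.63646933e-02,
        2.23589603e-05, -6.77332673e-05]), 'ee_pos': array([ 5.49763281e-01, -1.27210245e-06,  2.30603604e-01]), 'tcp_rot': array([-1.79925849e+02, -2.15748475e-04,  8.99991512e+01]), 'wrist_force': array([-0.76958836, -0.11213168, -0.68780471]), 'torque': array([ 0.00592929,  0.01984905, -0.00867234]), 'grasp_force': 0.0, 'opening': 0.08561029526710391}
scene [[-279.799, 388.913, -223.311, 420.939], [232.366, 71.011, -433.732, 92.652], [-0.558, -0.153, -0.816, 1.146]]
side [[505.957, 34.952, -130.72, -18.477], [-7.755, -40.176, -492.849, 221.882], [0.359, 0.785, -0.505, 0.776]]
{'fx': 303.7835255142778, 'fy': 303.7835255142778, 'cx': 278.18588096942176, 'cy': 215.97120572588372, 'tool_from_camera': array([[ 2.52287987e-04, -9.66185990e-01, -2.57846020e-01,
         6.54192529e-02],
       [ 9.99999549e-01,  4.79713600e-04, -8.19111675e-04,
         1.00104119e-03],
       [ 9.15106466e-04, -2.57845697e-01,  9.66185675e-01,
        -1.43067946e-01],
       [ 0.00000000e+00,  0.00000000e+00,  0.00000000e+00,
         1.00000000e+00]])}
```

View pics/scene0.png

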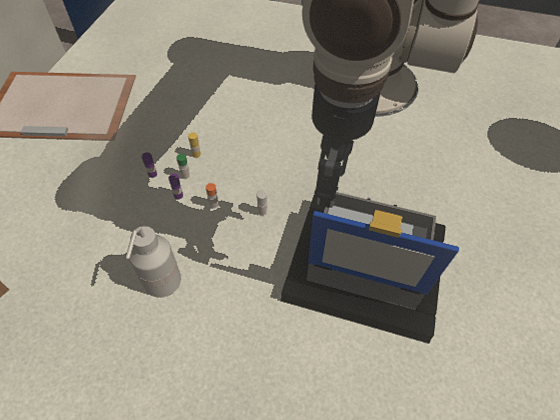

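View pics/side0.png

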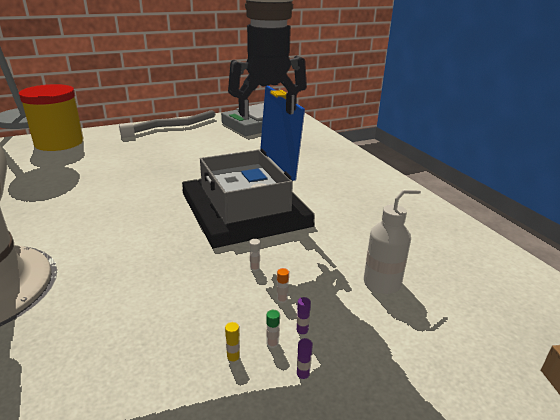

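View pics/wrist0.png

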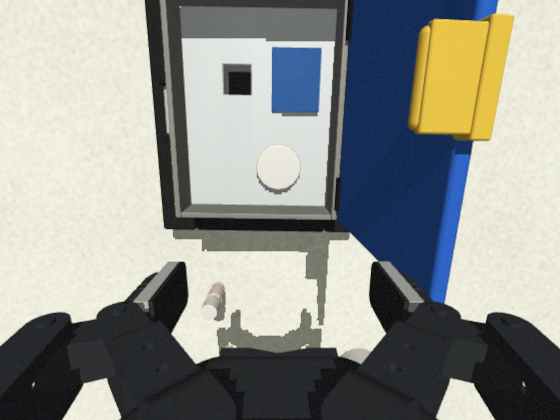

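Scene: green cap at about (183,160), two purple look-alikes (149,160) and (175,183), yellow (194,140), orange (212,190), white (262,200). The side view has green at (273,318), purples at (304,305) and (305,345), yellow at (232,330). The wrist view shows the empty pocket at (238,80), blue card at (296,80), pot at (278,167), and the lid open to the right (+x). The green-capped vial is the one meant. Next I measure and confirm in a crop.

Run:
```python
from h import *
s=cv2.imread("pics/scene0.png");d=cv2.imread("pics/side0.png");w=cv2.imread("pics/wrist0.png")
Ps,Pd=P("scene"),P("side");Pw=np.load("Pw0.npy")
def cen(im,roi,lo,hi):
    x0,y0,x1,y1=roi;m=cv2.inRange(cv2.cvtColor(im[y0:y1,x0:x1],cv2.COLOR_BGR2HSV),lo,hi)
    n,l,st,c=cv2.connectedComponentsWithStats(m); return [((c[i]+[x0,y0]).round(1),st[i].tolist()) for i in range(1,n) if st[i,4]>15]
C={"green":((45,80,30),(90,255,255)),"orange":((3,150,80),(16,255,255)),"yellow":((20,150,80),(32,255,255)),"purple":((120,60,20),(160,255,255))}
for k,(lo,hi) in C.items():
    a=cen(s,(120,110,280,220),lo,hi);b=cen(d,(210,230,330,390),lo,hi)
    print(k,a,b)
    for p in a:
        for q in b:
            X=tri(Ps,p[0],Pd,q[0]); print("  ",X.round(4),(np.linalg.norm(proj(Ps,X)-p[0])+np.linalg.norm(proj(Pd,X)-q[0])).round(1))
R=lambda i,sz:cv2.resize(i,sz,interpolation=cv2.INTER_CUBIC)
out=np.zeros((600,800,3),np.uint8)
out[:300,:400]=R(s[120:220,135:275][:, :134],(400,300))
out[:300,400:]=R(d[230:380,180:380],(400,300))
out[300:,:400]=R(w[0:240,150:470],(400,300))
out[300:,400:]=R(d[140:230,190:310],(400,300))
cv2.imwrite("pics/crop1.png",out)
```

```text
green [(array([181.7, 159.1]), [57, 44, 10, 12, 89])] [(array([272.6, 318. ]), [57, 80, 13, 18, 195])]
   [ 0.422  -0.3208  0.05  ] 0.2
orange [(array([211.1, 188.3]), [86, 73, 10, 13, 80])] [(array([282.3, 275.4]), [67, 38, 12, 16, 153])]
   [ 0.4767 -0.2357  0.0502] 0.3
yellow [(array([193.3, 137.1]), [69, 23, 9, 14, 57])] [(array([231.9, 333.3]), [15, 92, 14, 24, 285]), (array([232.6, 356. ]), [17, 121, 12, 10, 91])]
   [ 0.3569 -0.3236  0.0483] 1.9
   [ 0.3454 -0.3378  0.0269] 10.5
purple [(array([147.6, 159.8]), [22, 43, 12, 15, 123]), (array([152.4, 174. ]), [28, 61, 9, 6, 33]), (array([174.4, 181.2]), [49, 64, 11, 16, 121]), (array([178.3, 195.7]), [54, 83, 9, 6, 35])] [(array([303.3, 307.5]), [87, 67, 14, 22, 245]), (array([302., 329.]), [87, 94, 12, 10, 87]), (array([304.3, 350.2]), [88, 108, 14, 25, 302]), (array([302.4, 373.4]), [87, 137, 12, 12, 95])]
   [ 0.4611 -0.3604  0.0852] 12.4
   [ 0.4487 -0.3749  0.0644] 7.6
   [ 0.4393 -0.3897  0.0448] 0.2
   [ 0.426  -0.4048  0.0231] 4.2
   [ 0.4744 -0.3451  0.0662] 16.9
   [ 0.4619 -0.3597  0.0438] 12.1
   [ 0.4524 -0.3747  0.0227] 4.7
   [ 0.4388 -0.39   -0.0008] 0.3
   [ 0.4765 -0.3138  0.0451] 0.1
   [ 0.4634 -0.3283  0.0209] 5.1
   [ 0.4534 -0.3436 -0.0017] 13.0
   [ 0.4391 -0.359  -0.0271] 17.9
   [ 0.4905 -0.2987  0.0255] 5.6
   [ 4.774e-01 -3.133e-01 -4.000e-04] 0.5
   [ 0.4674 -0.3286 -0.0248] 7.4
   [ 0.4529 -0.3442 -0.0522] 12.2
```

View pics/crop1.png

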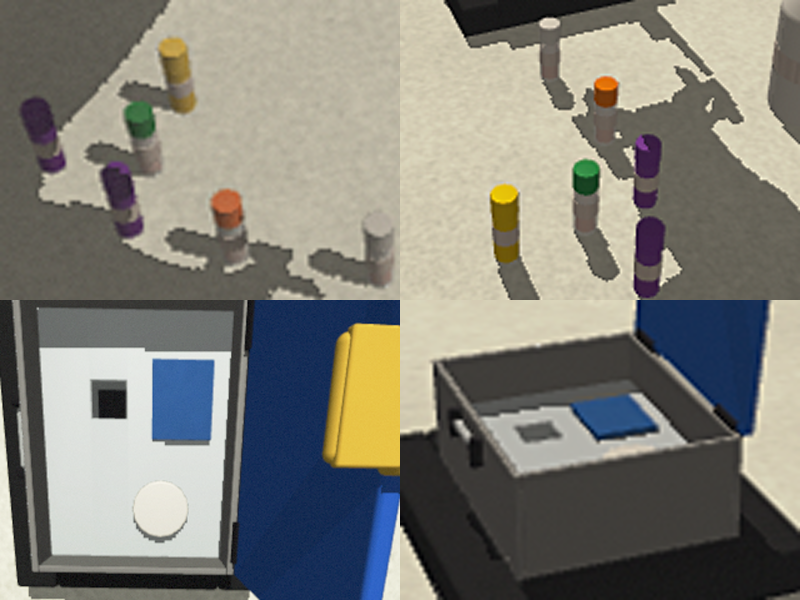

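Crop confirms one green cap with a white body; purple and yellow ones are look-alikes with coloured bodies. Mouth centre ≈ wrist (237,79.5), side (231.5,179.5). I fit the case pose, sink and lid angle to these and the rim corners.

```bash
cat > fit.py <<'E'
from h import *
from scipy.optimize import least_squares
Ps,Pd=P("scene"),P("side");Pw=np.load("Pw0.npy")
w=lambda x,y:(150+x/1.25,(y-300)/1.25)
d=lambda x,y:(190+(x-400)/3.3333,140+(y-300)/3.3333)
obs=[(Pw,w(109,399.5),(-20,30,72)),(Pd,d(538,432),(-20,30,72)),
(Pd,d(436,364),(-75,95,108)),(Pd,d(512,471),(-75,-95,108)),(Pd,d(740,437),(75,-95,108)),
(Pw,w(48,556),(-70,-90,72)),(Pw,w(219,556),(70,-90,72)),
(Ps,(316,209),'L-'),(Ps,(455,247),'L+')]
def world(p,X):
    x,y,a,s,th=p
    if isinstance(X,str):
        X=(75-154*np.cos(th)+8*np.sin(th),-95 if X=='L-' else 95,108+154*np.sin(th)+8*np.cos(th))
    X=np.array(X)/1000.; c,n=np.cos(a),np.sin(a)
    return np.array([x+c*X[0]-n*X[1],y+n*X[0]+c*X[1],X[2]-s])
f=lambda p:np.concatenate([proj(Pm,world(p,X))-uv for Pm,uv,X in obs])
if __name__=="__main__":
    print("tri pocket",tri(Pw,obs[0][1],Pd,obs[1][1]).round(4))
    r=least_squares(f,[.55,.15,0,.009,1.6],loss="soft_l1",x_scale=[.01,.01,.05,.005,.1]);p=r.x
    print(p.round(4),f(p).reshape(-1,2).round(1).tolist())
    for n,X in dict(pocket=(-20,30,72),hinge=(75,0,108),tabtop=(75-158*np.cos(p[4]),0,108+158*np.sin(p[4]))).items(): print(n,world(p,X).round(4))
    np.save("fit.npy",p)
E
python3 fit.py
```

```text
tri pocket [0.5109 0.1164 0.0609]
[ 0.5305  0.0854 -0.0259  0.0097  1.5961] [[-0.2, 0.2], [0.3, -0.5], [-0.8, -2.0], [0.2, 1.5], [0.7, 0.1], [1.9, -2.6], [-1.6, 0.8], [-2.3, 0.2], [4.0, -0.3]]
pocket [0.5113 0.1159 0.0623]
hinge [0.6054 0.0834 0.0983]
tabtop [0.6094 0.0833 0.2563]
```

Call:
{"api": "servo_tool", "payload": {"moves": [[-2, -4, 0, 0.12], [-4, -8, 0, 0.24], [-6, -12, 0, 0.36], [-7, -16, 0, 0.48], [-9, -20, 0, 0.6], [-10, -23, 0, 0.72], [-11, -26, 0, 0.84], [-12, -29, 0, 0.96], [-12.8, -32.1, 0, 1.08], [-12.8, -32.1, 0, 1.2], [-12.8, -32.1, 0, 1.32], [-12.8, -32.1, 0, 1.44], [-12.8, -32.1, 0, 1.57], [-12.8, -32.1, 0, 1.57], [-12.8, -32.1, 0, 1.57]], "claw": 0.4}}

```text
time: 1.4
ee_pos: [0.4219, -0.321, 0.231]
tcp_rot: [180.0, -0.0, -179.9]
wrist_force: [-0.8, 0.1, -0.6]
opening: 0.051
grasp_force: 0.0
```

Run:
```python
from h import *
Pw=P("wrist");i=camera("wrist");cv2.imwrite("pics/w1.png",i[:,:,::-1])
m=cv2.inRange(cv2.cvtColor(i,cv2.COLOR_RGB2HSV),(45,80,30),(90,255,255))
n,l,st,c=cv2.connectedComponentsWithStats(m)
for k in range(1,n):
    if st[k,4]>30: print(c[k],st[k],onz(Pw,c[k],.055))
print(proj(Pw,(.422,-.321,.06)))
s=cv2.imread("pics/scene0.png")
print([tri(P("scene"),(181.7,159.1),Pw,c[k]) for k in range(1,n) if st[k,4]>30])
```

```text
[278.52142857 198.13571429] [270 189  18  20 280] [ 0.42288643 -0.32019142]
[277.76888415 198.26325769]
[array([ 0.42339015, -0.31992145,  0.05185227])]
```

View pics/w1.png

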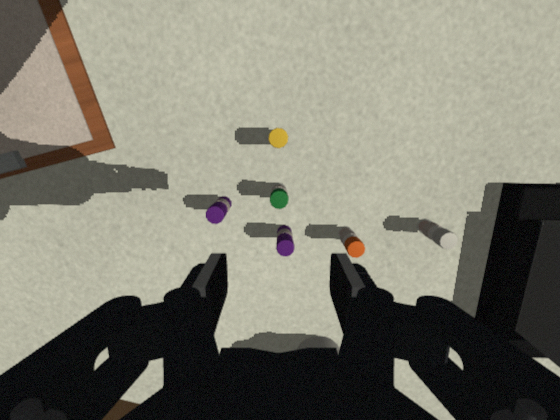

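Call:
{"api": "servo_tool", "payload": {"moves": [[0.05, 0.1, -2.5, 0], [0.05, 0.1, -5, 0], [0.05, 0.1, -7.5, 0], [0.05, 0.1, -10, 0], [0.05, 0.1, -12.5, 0], [0.05, 0.1, -15, 0], [0.05, 0.1, -17, 0], [0.05, 0.1, -18.5, 0], [0.05, 0.1, -19.5, 0], [0.05, 0.1, -19.5, 0], [0.05, 0.1, -19.5, 0]]}}

```text
time: 2.37
ee_pos: [0.4224, -0.3199, 0.0364]
tcp_rot: [180.0, -0.0, 179.9]
wrist_force: [0.1, -0.5, 0.8]
opening: 0.0514
grasp_force: 0.0
```

Call:
{"api": "servo_tool", "payload": {"moves": [[0, 0, 0, 0], [0, 0, 0, 0], [0, 0, 0, 0], [0, 0, 0, 0], [0, 0, 0, 0], [0, 0, 0, 0], [0, 0, 0, 0], [0, 0, 0, 0], [0, 0, 0, 0], [0, 0, 0, 0]], "claw": 1, "force": 25}}

```text
time: 3.2
ee_pos: [0.4231, -0.3204, 0.0375]
tcp_rot: [-179.9, 0.1, 179.9]
wrist_force: [-0.6, 0.6, 6.2]
opening: 0.0189
grasp_force: 24.5
```

Call:
{"api": "servo_tool", "payload": {"moves": [[0, 0, 2, 0], [0, 0, 5, 0], [0, 0, 8, 0], [0, 0, 11, 0], [0, 0, 14, 0], [0.4, 2, 15, 0], [1, 5, 15, 0], [1.6, 8, 15, 0], [2.2, 11, 15, 0], [2.8, 14, 15, 0], [3.4, 17, 15, 0], [4, 20, 15, 0], [4.6, 23, 15, 0], [5.3, 26, 15, 0], [5.9, 29, 15, 0], [6.5, 32, 15, 0], [7.1, 35, 15, 0], [7.7, 38, 15, 0], [8.3, 41, 15, 0], [8.9, 43.6, 15, 0]]}}

```text
time: 4.87
ee_pos: [0.5115, 0.1179, 0.1865]
tcp_rot: [180.0, 0.0, 180.0]
wrist_force: [0.6, -0.1, -0.0]
opening: 0.0193
grasp_force: 24.6
```

Call:
{"api": "servo_tool", "payload": {"moves": [[0, 0, 0, 0], [0, 0, 0, 0], [0, 0, 0, 0], [0, 0, 0, 0]]}}

```text
time: 5.2
ee_pos: [0.5114, 0.1152, 0.1864]
tcp_rot: [-180.0, 0.0, 179.9]
wrist_force: [0.5, 0.2, -0.4]
opening: 0.0194
grasp_force: 24.6
```

Run:
```python
from h import *
Pw=P("wrist");i=camera("wrist");np.save("Pw2.npy",Pw);j=camera("side")
out=np.vstack([np.hstack([i,np.zeros((420,240,3),np.uint8)])])
out[:360,560:]=cv2.resize(j[110:230,200:280],(240,360),interpolation=cv2.INTER_CUBIC)
cv2.imwrite("pics/w2.png",out[:,:,::-1]); o=get_obs();print(o["ee_pos"],o["grasp_force"],o["wrist_force"])
p=np.load("fit.npy")
for z in(.062,):
  print(proj(Pw,(.511,.116,z)),proj(P("side"),(.511,.116,z)))
```

```text
[0.51145269 0.11509769 0.18645676] 24.637058079242706 [ 0.25097053  0.19914523 -0.37951159]
[278.6644589  208.01223423] [231.54927772 179.24403096]
```

View pics/w2.png

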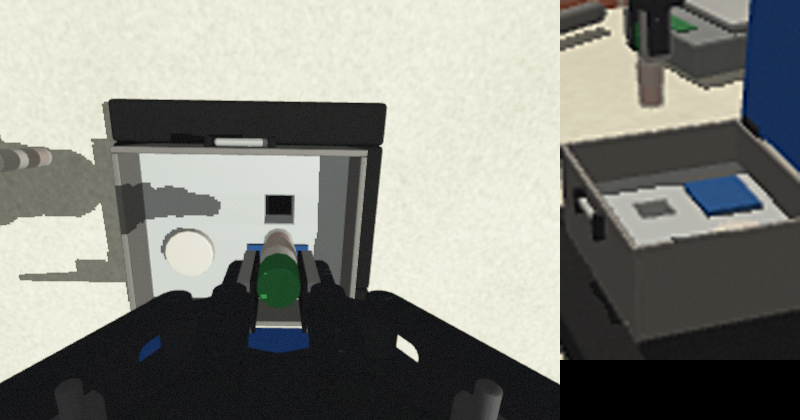

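The mouth is at (279,208.5), within a pixel of the prediction (278.7,208.0). The vial hangs upright at (279,240 to 305). I go down.

Call:
{"api": "servo_tool", "payload": {"moves": [[-0.05, 0.1, -1.5, 0], [-0.05, 0.1, -3, 0], [-0.05, 0.1, -4.5, 0], [-0.05, 0.1, -6, 0], [-0.05, 0.1, -7, 0], [-0.05, 0.1, -7.5, 0], [-0.05, 0.1, -8, 0], [-0.05, 0.1, -8.5, 0], [-0.05, 0.1, -9, 0], [-0.05, 0.1, -9.4, 0], [-0.05, 0.1, -9.4, 0], [-0.05, 0.1, -9.4, 0]]}}

```text
time: 6.3
ee_pos: [0.511, 0.117, 0.0923]
tcp_rot: [180.0, 0.0, 180.0]
wrist_force: [-0.2, 0.1, -0.5]
opening: 0.0191
grasp_force: 24.6
```

Call:
{"api": "servo_tool", "payload": {"moves": [[0, -0.05, -0.4, 0], [0, -0.05, -0.8, 0], [0, -0.05, -1.2, 0], [0, -0.05, -1.6, 0], [0, -0.05, -2.0, 0], [0, -0.05, -2.0, 0], [0, -0.05, -2.0, 0]]}}

```text
time: 6.88
ee_pos: [0.5108, 0.1165, 0.072]
tcp_rot: [-180.0, -0.0, 180.0]
wrist_force: [-1.3, -0.5, -0.7]
opening: 0.0188
grasp_force: 24.6
```

Call:
{"api": "servo_tool", "payload": {"moves": [[0, 0, -0.1, 0], [0, 0, -0.2, 0], [0, 0, -0.3, 0], [0, 0, -0.3, 0], [0, 0, -0.3, 0]]}}

```text
time: 7.3
ee_pos: [0.5112, 0.1165, 0.0699]
tcp_rot: [180.0, 0.1, 180.0]
wrist_force: [-0.8, 0.2, 3.7]
opening: 0.019
grasp_force: 25.1
```

Call:
{"api": "servo_tool", "payload": {"moves": [[0, 0, 0.1, 0], [0, 0, 0.1, 0], [0, 0, 0.1, 0], [0, 0, 0.1, 0], [0, 0, 0.1, 0], [0, 0, 0.1, 0]], "claw": 0.55}}

```text
time: 7.8
ee_pos: [0.511, 0.1165, 0.0702]
tcp_rot: [-180.0, -0.0, 180.0]
wrist_force: [-0.7, -0.2, 0.4]
opening: 0.0388
grasp_force: 0.0
```

Call:
{"api": "servo_tool", "payload": {"moves": [[0, 0, 1, 0], [0, 0, 2.5, 0], [0, 0, 5, 0], [0, 0, 8, 0], [0, 0, 11, 0], [-1, 0, 14, 0], [-2, 0, 17, 0], [-2, 0, 18, 0], [-2, 0, 18, 0], [-2, 0, 18, 0]]}}

```text
time: 8.63
ee_pos: [0.4914, 0.1166, 0.2505]
tcp_rot: [180.0, 0.1, 180.0]
wrist_force: [-0.5, 0.2, -0.6]
opening: 0.0383
grasp_force: 0.0
```

Run:
```python
from h import *
Pw=P("wrist");i=camera("wrist");np.save("Pw3.npy",Pw);j=camera("side");k=camera("scene")
out=np.zeros((600,800,3),np.uint8)
out[:420,:560]=i
out[:360,560:]=cv2.resize(j[110:230,200:280],(240,360),interpolation=cv2.INTER_CUBIC)
out[420:,:300]=cv2.resize(k[180:300,290:490],(300,180))
out[360:,560:]=cv2.resize(j[60:180,220:340],(240,240))
cv2.imwrite("pics/w3.png",out[:,:,::-1]); o=get_obs();print(o["ee_pos"],o["q"],o["wrist_force"])
print(proj(Pw,(.511,.116,.092)),proj(P("side"),(.511,.116,.092)))
```

```text
[0.49073742 0.11638598 0.24860519] [ 1.33433432e+01 -7.27889264e-01  6.13533670e+00  9.70075859e+01
 -2.24512358e-03  1.33890198e+01] [ 0.06924939  0.66489697 -0.04948464]
[277.21046599 219.06271673] [231.13832697 167.22463551]
```

View pics/w3.png

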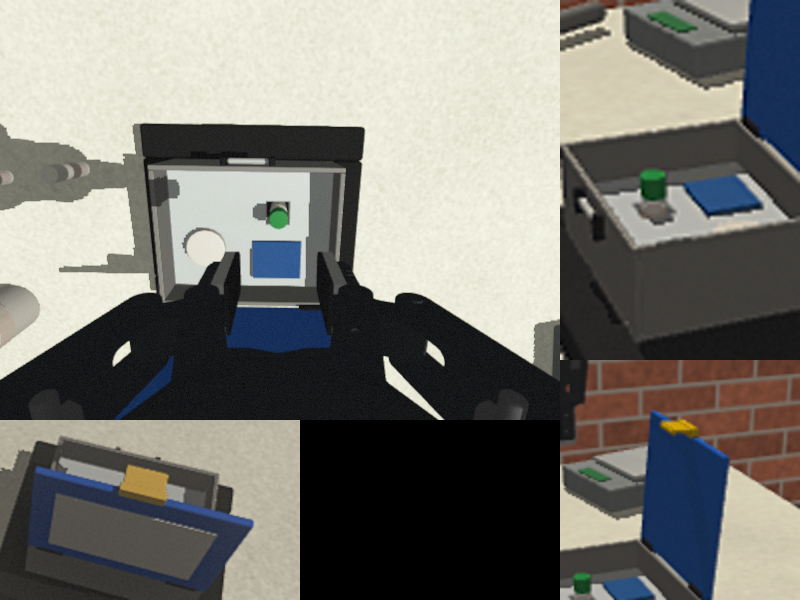

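The vial stands upright in the pocket with cap at wrist (278,217), lid open near upright. Triangulating the lid's top edge from scene corners (315,211), (458.5,247) and side corners (304,110), (266,86).

Run:
```python
from h import *
Ps,Pd=P("scene"),P("side")
for a,b in (((315.3,211.3),(304,110)),((458.7,247.3),(266,86))):
    X=tri(Ps,a,Pd,b);print(X.round(4),(proj(Ps,X)-a).round(1),(proj(Pd,X)-b).round(1))
H=np.array([.6054,.0985])
for t in np.radians([92,90,80,70,60,50,40,30,20,12,8,6,4,3.4,2,1,0]):
    q=H+.142*np.array([-np.cos(t),np.sin(t)])+.008*np.array([np.sin(t),np.cos(t)])+[.011,0];print(round(np.degrees(t),1),(q*100).round(2))
```

```text
[ 0.6188 -0.0105  0.2498] [-1.4  1.4] [-1.2 -0.7]
[0.6203 0.1779 0.2498] [-0.5  0.6] [-0.3 -0.3]
92.0 [62.94 24.01]
90.0 [62.44 24.05]
80.0 [59.96 23.97]
70.0 [57.54 23.47]
60.0 [55.23 22.55]
50.0 [53.13 21.24]
40.0 [51.28 19.59]
30.0 [49.74 17.64]
20.0 [48.57 15.46]
12.0 [47.92 13.58]
8.0 [47.69 12.62]
6.0 [47.6  12.13]
4.0 [47.53 11.64]
3.4 [47.51 11.49]
2.0 [47.48 11.15]
1.0 [47.46 10.9 ]
0.0 [47.44 10.65]
```

Call:
{"api": "servo_tool", "payload": {"moves": [[0, -1, 2, 0], [1, -2, 4, 0], [4, -3.3, 5, 0], [7.5, -3.3, 5, 0], [11, -3.3, 5, 0], [14, -3.3, 5, 0], [16, -3.3, 5, 0], [17, -3.3, 5, 0], [17, -3.3, 5, 0], [17, -3.3, 5, 0]], "claw": 1}}

```text
time: 9.62
ee_pos: [0.6611, 0.0834, 0.2982]
tcp_rot: [-180.0, -0.2, 179.9]
wrist_force: [0.2, -0.0, 0.0]
opening: -0.0002
grasp_force: 0.0
```

Call:
{"api": "servo_tool", "payload": {"moves": [[0, 0, -2, 0], [0, 0, -4, 0], [0, 0, -6, 0], [-0.5, 0, -6, 0], [-1, 0, -6, 0], [-1.5, 0, -6, 0], [-2, 0, -6, 0], [-2.4, 0, -6, 0], [-2.8, 0, -6, 0], [-3.2, 0, -6, 0], [-3.6, 0, -6, 0], [-4, 0, -6, 0]]}}

```text
time: 10.62
ee_pos: [0.6208, 0.0835, 0.2405]
tcp_rot: [180.0, 0.0, 180.0]
wrist_force: [1.3, 1.1, 0.2]
opening: 0.0003
grasp_force: 0.6
```

Call:
{"api": "servo_tool", "payload": {"moves": [[-0.5, 0, 0, 0], [-1, 0, 0, 0], [-1.5, 0, 0, 0], [-2, 0, -0.1, 0], [-2.5, 0, -0.2, 0], [-3, 0, -0.3, 0], [-3.5, 0, -0.4, 0], [-4, 0, -0.5, 0], [-4.6, 0, -0.6, 0], [-5.1, 0, -0.8, 0], [-5.6, 0, -1, 0], [-6, 0, -1.15, 0], [-6.5, 0, -1.35, 0], [-6.9, 0, -1.5, 0]]}}

```text
time: 11.78
ee_pos: [0.5514, 0.0835, 0.225]
tcp_rot: [-180.0, -0.0, 180.0]
wrist_force: [1.1, 0.8, -0.0]
opening: 0.0
grasp_force: 0.5
```

Call:
{"api": "servo_tool", "payload": {"moves": [[-0.4, 0, -0.2, 0], [-0.8, 0, -0.45, 0], [-1.2, 0, -0.7, 0], [-1.6, 0, -0.95, 0], [-2.1, 0, -1.3, 0], [-2.5, 0, -1.6, 0], [-2.9, 0, -1.95, 0], [-3.2, 0, -2.25, 0], [-3.6, 0, -2.6, 0], [-3.95, 0, -2.95, 0], [-4.2, 0, -3.25, 0]]}}

```text
time: 12.7
ee_pos: [0.5096, 0.0835, 0.1924]
tcp_rot: [-180.0, -0.0, 180.0]
wrist_force: [-0.1, 0.4, 0.9]
opening: -0.0001
grasp_force: 0.4
```

Call:
{"api": "servo_tool", "payload": {"moves": [[-0.3, 0, -0.4, 0], [-0.65, 0, -0.8, 0], [-1, 0, -1.2, 0], [-1.3, 0, -1.6, 0], [-1.55, 0, -2.05, 0], [-1.8, 0, -2.5, 0], [-2, 0, -2.95, 0], [-2.25, 0, -3.4, 0], [-2.4, 0, -3.8, 0], [-2.55, 0, -4.2, 0], [-2.7, 0, -4.6, 0], [-2.85, 0, -5, 0], [-2.95, 0, -5.3, 0], [-3.05, 0, -5.6, 0]]}}

```text
time: 13.87
ee_pos: [0.4795, 0.0835, 0.1364]
tcp_rot: [-180.0, 0.0, 180.0]
wrist_force: [0.7, 0.1, 0.7]
opening: -0.0002
grasp_force: 0.3
```

Call:
{"api": "servo_tool", "payload": {"moves": [[-0.05, 0, -0.2, 0], [-0.1, 0, -0.4, 0], [-0.15, 0, -0.6, 0], [-0.2, 0, -0.8, 0], [-0.2, 0, -1, 0], [-0.25, 0, -1.15, 0], [-0.25, 0, -1.3, 0], [-0.25, 0, -1.4, 0], [-0.25, 0, -1.4, 0]]}}

```text
time: 14.62
ee_pos: [0.4769, 0.0835, 0.1225]
tcp_rot: [-180.0, -0.0, 180.0]
wrist_force: [0.2, -0.5, -0.6]
opening: 0.0001
grasp_force: 0.0
```

Call:
{"api": "servo_tool", "payload": {"moves": [[0, 0, -0.07, 0], [0, 0, -0.14, 0], [0, 0, -0.21, 0], [0, 0, -0.28, 0], [0, 0, -0.35, 0], [0, 0, -0.35, 0]]}}

```text
time: 15.12
ee_pos: [0.477, 0.0835, 0.1191]
tcp_rot: [-180.0, -0.0, 180.0]
wrist_force: [0.0, 0.1, -0.5]
opening: -0.0001
grasp_force: 0.0
```

Call:
{"api": "servo_tool", "payload": {"moves": [[0, 0, -0.05, 0], [0, 0, -0.1, 0], [0, 0, -0.15, 0], [0, 0, -0.2, 0], [0, 0, -0.2, 0]]}}

```text
time: 15.53
ee_pos: [0.477, 0.0835, 0.1172]
tcp_rot: [-180.0, -0.0, 180.0]
wrist_force: [-0.1, -0.4, 0.2]
opening: -0.0004
grasp_force: 0.0
```

Call:
{"api": "servo_tool", "payload": {"moves": [[0, 0, -0.05, 0], [0, 0, -0.1, 0], [0, 0, -0.1, 0]]}}

```text
time: 15.78
ee_pos: [0.477, 0.0835, 0.1162]
tcp_rot: [-180.0, -0.0, 180.0]
wrist_force: [0.6, -0.8, 0.8]
opening: -0.0003
grasp_force: 0.0
```

Call:
{"api": "servo_tool", "payload": {"moves": [[0, 0, -0.05, 0], [0, 0, -0.1, 0], [0, 0, -0.1, 0]]}}

```text
time: 16.03
ee_pos: [0.4769, 0.0835, 0.1155]
tcp_rot: [180.0, 0.0, 180.0]
wrist_force: [-1.2, -0.3, 3.7]
opening: 0.0002
grasp_force: 1.8
```

Call:
{"api": "servo_tool", "payload": {"moves": [[0, 0, -0.03, 0], [0, 0, -0.05, 0], [0, 0, -0.05, 0]]}}

```text
time: 16.28
ee_pos: [0.4769, 0.0835, 0.1152]
tcp_rot: [180.0, 0.0, 180.0]
wrist_force: [-2.4, -0.5, 5.2]
opening: -0.0
grasp_force: 3.0
```

Call:
{"api": "servo_tool", "payload": {"moves": [[0, 0, -0.03, 0], [0, 0, -0.05, 0], [0, 0, -0.05, 0]]}}

```text
time: 16.53
ee_pos: [0.4769, 0.0835, 0.1149]
tcp_rot: [180.0, 0.0, 180.0]
wrist_force: [-3.3, -0.7, 7.9]
opening: 0.0002
grasp_force: 3.9
```

Call:
{"api": "servo_tool", "payload": {"moves": [[0, 0, -0.03, 0], [0, 0, -0.05, 0], [0, 0, -0.05, 0]]}}

```text
time: 16.78
ee_pos: [0.4769, 0.0836, 0.1147]
tcp_rot: [180.0, 0.0, 180.0]
wrist_force: [-6.4, -1.0, 9.5]
opening: -0.0002
grasp_force: 4.9
```

Call:
{"api": "servo_tool", "payload": {"moves": [[0, 0, -0.03, 0], [0, 0, -0.05, 0], [0, 0, -0.05, 0]]}}

```text
time: 17.03
ee_pos: [0.4769, 0.0835, 0.1141]
tcp_rot: [180.0, 0.0, 180.0]
wrist_force: [-4.1, -0.2, 9.6]
opening: -0.0
grasp_force: 4.6
```

Call:
{"api": "servo_tool", "payload": {"moves": [[-0.03, 0, -0.03, 0], [-0.03, 0, -0.05, 0], [-0.03, 0, -0.05, 0]]}}

```text
time: 17.28
ee_pos: [0.4767, 0.0835, 0.1134]
tcp_rot: [180.0, 0.0, 180.0]
wrist_force: [-2.2, -0.4, 6.6]
opening: -0.0001
grasp_force: 3.1
```

Call:
{"api": "servo_tool", "payload": {"moves": [[-0.02, 0, -0.03, 0], [-0.02, 0, -0.05, 0], [-0.02, 0, -0.05, 0]]}}

```text
time: 17.53
ee_pos: [0.4766, 0.0835, 0.1125]
tcp_rot: [180.0, 0.0, 180.0]
wrist_force: [-1.0, -0.1, 3.9]
opening: -0.0
grasp_force: 1.7
```

The force peaked near 10 N and is falling: past the catch. A little more, watching for the bottom.

Call:
{"api": "servo_tool", "payload": {"moves": [[0, 0, -0.04, 0], [0, 0, -0.08, 0], [0, 0, -0.12, 0], [0, 0, -0.12, 0]]}}

```text
time: 17.87
ee_pos: [0.4764, 0.0835, 0.1106]
tcp_rot: [-180.0, -0.0, 180.0]
wrist_force: [-0.1, -0.7, -0.4]
opening: -0.0005
grasp_force: 0.0
```

Call:
{"api": "servo_tool", "payload": {"moves": [[0, 0, -0.04, 0], [0, 0, -0.08, 0], [0, 0, -0.08, 0]]}}

```text
time: 18.12
ee_pos: [0.4764, 0.0835, 0.1101]
tcp_rot: [-180.0, -0.0, 180.0]
wrist_force: [-0.0, 1.5, 0.4]
opening: -0.0001
grasp_force: 0.0
```

Call:
{"api": "servo_tool", "payload": {"moves": [[0, 0, -0.05, 0], [0, 0, -0.1, 0], [0, 0, -0.15, 0], [0, 0, -0.2, 0], [0, 0, -0.2, 0]]}}

```text
time: 18.53
ee_pos: [0.4765, 0.0835, 0.1084]
tcp_rot: [-180.0, 0.0, 180.0]
wrist_force: [-0.4, -0.4, 1.3]
opening: 0.0002
grasp_force: 0.9
```

Call:
{"api": "servo_tool", "payload": {"moves": [[0, 0, -0.04, 0], [0, 0, -0.08, 0], [0, 0, -0.08, 0]]}}

```text
time: 18.78
ee_pos: [0.4765, 0.0835, 0.1079]
tcp_rot: [180.0, 0.0, 180.0]
wrist_force: [-3.2, -0.4, 5.8]
opening: -0.0003
grasp_force: 2.9
```

Call:
{"api": "servo_tool", "payload": {"moves": [[0, 0, 0.5, 0], [0, 0, 2, 0], [0, 0, 5, 0], [-1, 0, 8, 0], [-2, 0, 11, 0], [-3, 0, 14, 0], [-3, 0, 16, 0], [-3, 0, 16, 0]]}}

```text
time: 19.45
ee_pos: [0.4473, 0.0837, 0.2722]
tcp_rot: [179.9, 0.4, 180.0]
wrist_force: [0.4, 0.2, 0.3]
opening: 0.0001
grasp_force: 0.0
```

Run:
```python
from h import *
j=camera("side");k=camera("scene");i=camera("wrist")
out=np.zeros((600,800,3),np.uint8)
out[:300,:400]=cv2.resize(j[120:240,170:330],(400,300),interpolation=cv2.INTER_CUBIC)
out[:300,400:]=cv2.resize(k,(400,300)); out[300:,:400]=cv2.resize(i,(400,300)); out[300:,400:]=cv2.resize(j,(400,300))
cv2.imwrite("pics/end.png",out[:,:,::-1])
```

```text
(no output)
```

View pics/end.png

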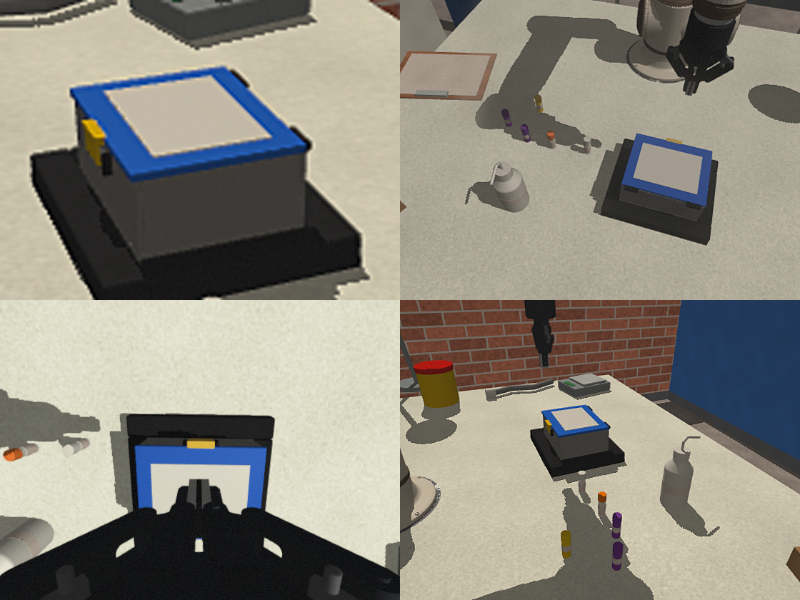

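The lid lies flat on the rim, with the clasp over the catch at (95,142) in the crop. The other vials and the wash bottle stand where they were, so I hand in.

```bash
python3 -c "
from workcell import *
print(job_done())"
```

```text
the job is handed in; nothing more can be done
None
```

The green-capped vial stands upright in the pocket and the lid is clicked shut, with a peak reading of about 11 N on the lid; the job was handed in at about 20 s, and no verdict was shown.

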